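Free a jammed pedal bin and try its lid

TASK

The horseshoe magnet has been left half under the pedal of the little bench-top bin, so the pedal is jammed: with the fingertips, slide the magnet along the bench, never lifting it, until no part of it is under the pedal. Then try the bin: press the pedal right down so that the lid stands fully open, hold it open for two seconds, and let the pedal up slowly so that the lid comes down shut without slamming. Do not touch the lid itself, and leave the other things on the bench and in the kit tray where they are.

Things in the scene. Friction and masses are not known exactly. Their poses are not given: they have to be found in the camera images.
- bin: Round bench-top pedal bin, fixed: steel shell (66 mm radius) on a black foot (69 mm radius), domed lid, 208 mm tall shut. Origin on the bench under its centre; z up; -x is the front, where the pedal sticks out; the lid hinge is at the back (+x). In this frame the black pedal plate spans x -98 to -132 mm and y -32 to 32 mm; a narrow steel arm joins it to the foot.
- pedal_top (a point): Point on top of the pedal plate (34 mm long, 64 wide, 8 thick), on its midline 12 mm in from its free front edge, 54 mm out from the shell. 34 mm above the bench with the pedal up, about 14 mm fully down. Turns with the pedal.
- bin_pedal (a joint): Pedal angle, rad: 0 up (rest), 0.185 fully down at its stop. Turns about a level axis in the foot, at x -12 mm of the bin's frame, 30 mm up, 108 mm behind pedal_top. Pressing at pedal_top takes some 4 to 9 N at first, less as the lid rises; let go, the lid's weight sends it up at once.
- bin_lid (a joint): Lid angle, rad: 0 shut, 1.15 fully open. The domed lid (138 mm across, 22 deep; hinge axis 76 mm behind the bin's centre, 188 mm up) is linked to the pedal by a push rod: lid angle = 6.2 x pedal angle, so 1 mm at pedal_top is about 0.057 rad of lid. No damper: the lid slams if the pedal is let go or rises fast; 10 to 20 mm/s at the pedal is gentle.
- magnet: Horseshoe magnet lying flat, 95 x 68 x 18 mm, 0.4 kg. Origin: centre of its outline, on the bench; z up; +x along the legs to the poles, -x to the bend. Legs 14 mm wide, 40 mm clear gap; bend: half ring, radii 34 and 20 mm about x -13.5 mm, so the space inside runs from x -33.5 to 47.5 mm. At the start the poles reach some 5 to 30 mm under the pedal plate; the bend sticks out in front.
- magnet_pole_a (a point): End of one leg of the magnet (magnet frame x 47.5, y 27, z 9 mm).
- magnet_pole_b (a point): End of the other leg of the magnet (x 47.5, y -27, z 9 mm).
- magnet_bend (a point): Outermost point of the magnet's bend (x -47.5, y 0, z 9 mm).
- tray: Bystander: beige plastic kit tray 240 x 150 x 36 mm with its slide cover half open, fixed; origin under its centre.
- nut_a: Bystander: iron hex nut, 24 mm across flats, 13 mm thick, on the bench beside the pedal; origin under its centre.
- nut_b: Bystander: the same hex nut, on the bench beside the magnet; origin under its centre.
- nut_c: Bystander: the same hex nut, in the tray.
- nut_d: Bystander: the same hex nut, in the tray.
- marble_center (a point): Bystander: centre of a glass marble, 25 mm across, in the tray.
- pointer: Bystander: wooden dowel pointer with an aluminium cap, 260 mm long, 12 mm thick, lying on the bench some 150 mm beyond the magnet's bend; origin under its middle, along its x.
- lens: Bystander: hand lens lying on the bench, 77 mm across, 8 mm thick, handle 85 mm towards its -x; origin under the centre of the glass.

How it is judged:
By the outcome, as a careful person would: the job done as asked, in the order asked, and still so for the second after the job is handed in, with the robot touching nothing.
It also fails if it takes over 64 s, if anything falls off the work surface, if the arm or the gripper's body presses on something with over 40 N, if the wrist force passes 120 N, or if a joint passes its speed limit or range.

ROBOT

A 7-joint arm with a two-finger parallel gripper is mounted at the origin on the work surface. World frame = base frame: x ahead of the robot, y to its left, z up, the work surface at z = 0. Lengths are in m, angles in rad, forces in N, time in s.
With the tool pointing down it reaches from about 0.4 to 0.85 m from the base axis. Payload 4.5 kg.
Tool frame: the origin (TCP) lies at the very end of the fingers, on their centre line; the grasp point (between the pads) lies 19 mm behind it (r.grip_depth is the z of the grasp point in the tool frame, in m); z points along the fingers, y is the line along which they close (so a half turn about z gives the same grasp; the last joint's range is limited). The gripper opens to 88 mm and grips with 3 to 60 N. Pads are 18 mm wide; open, the fingers measure 123 mm over their backs; the gripper's body (75 mm by 187 mm) begins 45 mm behind the grasp point.
Start: joints at [-1.233, 0.689, -0.195, 1.565, 0.157, 0.902, -0.215], TCP at [0.187, 0.596, 0.239] pointing down, gripper open.
Joint ranges: [-3.01, 3.01], [-0.46, 2.08], [-1.47, 1.51], [0.13, 2.56], [-1, 4.14], [0.04, 2.09], [-2.66, 2.66]. Speed limits (rad/s): [2.57, 2.57, 3.14, 3.14, 3.14, 3.14, 3.14].

INTERFACE

Orientations are given as a unit quaternion [x, y, z, w].
In Python, from plant import r gives the robot as it stands.
- The arm moves only by the shell command python3 steer.py [FORCE], which reads ROWS from standard input. ROWS is a JSON list of rows, 1 to 10 of them, each of 7 numbers: the opening from 0.0 (shut) to 1.0 (fully open), then dx, dy, dz in m, then a rotation vector rx, ry, rz in rad; each row is the pose to reach, as a shift and turn from the pose commanded when the command began, along the tool's axes at that moment; what a row does not reach only later rows make up. A row lasts 1/10 s, in which the tool goes at most 0.05 m and 0.15 rad, less where a joint would pass 70% of its speed; a pose out of reach is approached as far as the arm can. The fingers move at their own pace and stop on an object; FORCE is the grip in N (left out, the last holds). Time passes only in rows, so rows that do not move let the fingers close. It prints the time, the measured TCP pose, the force, the opening and the grip force at its end. Input that does not fit is refused with a message, and nothing moves.
- r.get_state(): the state, without advancing time (a new reading comes with each control period).
- r.snapshot(name): name is "scene" or "side" or "wrist"; returns the picture (400x640x3 uint8, red, green, blue); there is no depth.
- r.camera_params(name): a dict with "fx", "fy", "cx", "cy" (pixels), "rvec" (rotation vector, rad) and "tvec" (3), from world to camera coordinates, as OpenCV has them. Camera axes: x right, y down, z forward; pixel columns grow to the right and rows downward; lengths in m; the calibration is good to about 2 mm. A picture is of the moment at which its call begins: read the wrist's pose just before it. camera_params takes no time and is no camera call; for the wrist camera it gives the pose at the moment of the call.
- r.finish_job(): hands the job in; it is judged then, once.
The state is a dict: "clock": time; "q": joint angles; "qd": joint speeds; "joint_torque": joint torques, N m; "tool_pos": TCP position; "eef_rot": TCP orientation; "contact_force": force on the tool from outside, world axes, zero at the start; "moment": the same for the moment, N m; "opening": opening from 0.0 (shut) to 1.0 (fully open); "finger_force": force on a finger pad.
Only numpy, scipy, OpenCV 4.12 (cv2) and the standard library are available. Lean on these libraries where they do the work, as an engineer would, in place of code of your own. Each camera call takes 0.05 s, during which the arm holds its last target. There are 200 camera calls.

## Working session

There is one attempt and no reset: what is moved stays moved. The work goes in short steps, Python scripts to look and compute and a shell command to move; the robot and the scene stay as the last step left them, time stands still between calls to the robot, and variables do not carry over. Pictures are saved under pics/ and viewed, at most 13 in all, crops included, and the job is handed in when it is done.

```bash
ls; mkdir -p pics; python3 - <<'E'
from plant import r
import cv2
for n in("scene","side"):
    cv2.imwrite(f"pics/{n}0.png",cv2.cvtColor(r.snapshot(n),cv2.COLOR_RGB2BGR)); print(n,r.camera_params(n))
s=r.get_state();print(s['clock'],s['tool_pos'],s['eef_rot'],s['contact_force'])
E
```

```text
pics
plant.py
steer.py
scene {'fx': 519.7952356339201, 'fy': 519.7952356339201, 'cx': 314.52897124087997, 'cy': 190.40821519153945, 'rvec': array([ 1.52969995,  1.71474229, -0.95000624]), 'tvec': array([ 0.11432663, -0.15334927,  2.02739191])}
side {'fx': 454.76631639109723, 'fy': 454.76631639109723, 'cx': 319.0115337600338, 'cy': 197.04583157961346, 'rvec': array([ 2.07986816, -0.5928029 ,  0.31447055]), 'tvec': array([-0.47982374,  0.24885194,  1.17343333])}
0.1 [0.18684748 0.59582425 0.23800071] [ 1.51269785e-01  9.88492174e-01 -8.17913583e-04 -7.69356670e-05] [-0.05119734  0.40391644  0.16268826]
```

View pics/scene0.png

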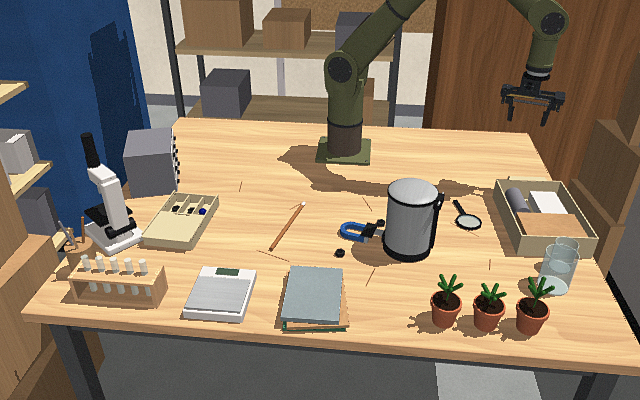

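View pics/side0.png

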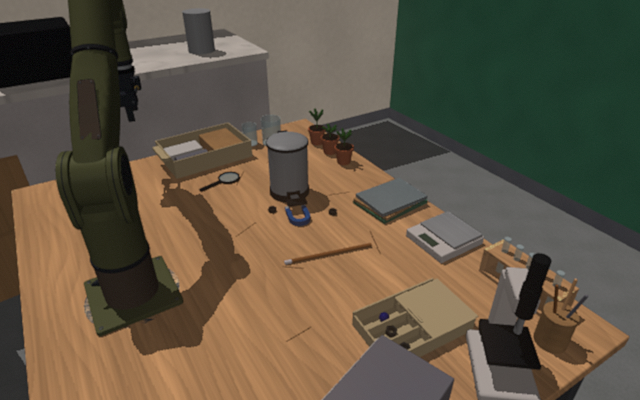

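The scene view shows the bin at about (410,225), the pedal at (375,228), the blue magnet at (355,232) and a nut at (340,253). The pointer is at (290,225). Next I'll enlarge both views and segment the magnet.

```bash
cat > h.py <<'E'
import numpy as np, cv2
from plant import r
def ray(n,uv,z,p=None):
    p=p or r.camera_params(n); R,_=cv2.Rodrigues(p['rvec']); t=np.array(p['tvec']).ravel()
    C=-R.T@t; uv=np.atleast_2d(uv).astype(float)
    d=np.c_[(uv[:,0]-p['cx'])/p['fx'],(uv[:,1]-p['cy'])/p['fy'],np.ones(len(uv))]@R
    return C+d*((z-C[2])/d[:,2])[:,None]
def proj(n,P):
    p=r.camera_params(n); K=np.array([[p['fx'],0,p['cx']],[0,p['fy'],p['cy']],[0,0,1.]])
    return cv2.projectPoints(np.array(P,float).reshape(-1,1,3),np.array(p['rvec']),np.array(p['tvec']),K,None)[0][:,0]
def blue(im):
    h=cv2.cvtColor(im,cv2.COLOR_RGB2HSV); return cv2.inRange(h,(100,120,40),(125,255,255))
E
python3 - <<'E'
from h import *
a=cv2.imread("pics/scene0.png")[170:280,310:480]; b=cv2.imread("pics/side0.png")[120:240,250:360]
a=cv2.resize(a,None,fx=4,fy=4,interpolation=2)[:440,:]; b=cv2.resize(b,None,fx=4,fy=4,interpolation=2)
cv2.imwrite("pics/c1.png",a);cv2.imwrite("pics/c2.png",b)
for n,(y0,y1,x0,x1) in dict(scene=(215,250,330,370),side=(190,235,270,330)).items():
    m=blue(cv2.cvtColor(cv2.imread(f"pics/{n}0.png"),cv2.COLOR_BGR2RGB)); k=np.zeros_like(m);k[y0:y1,x0:x1]=m[y0:y1,x0:x1]
    v,u=np.nonzero(k); P=ray(n,np.c_[u,v],.014); print(n,len(u),P.min(0),P.max(0),P.mean(0))
E
```

```text
scene 321 [0.48973665 0.0235876  0.014     ] [0.58386927 0.09796011 0.014     ] [0.53583949 0.0596059  0.014     ]
side 111 [0.49193957 0.02868888 0.014     ] [0.56528249 0.11201941 0.014     ] [0.5239481  0.06207959 0.014     ]
```

View pics/c1.png

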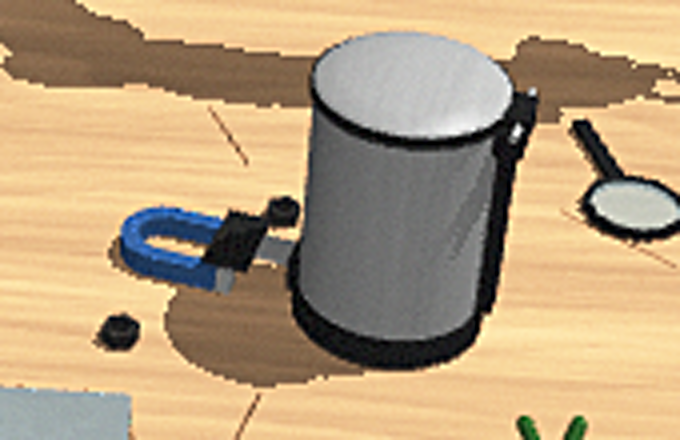

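View pics/c2.png

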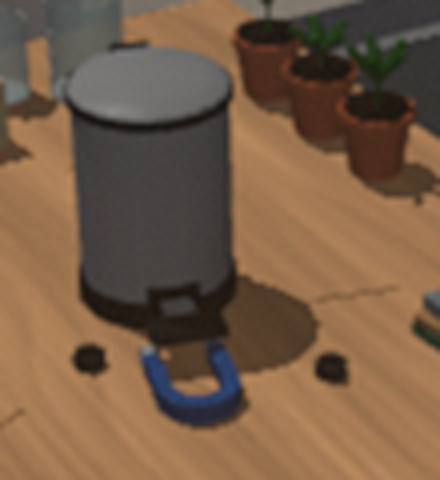

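The crops show the magnet's bend facing away from the bin. The pedal plate's top corners in the scene crop are about (232,212), (268,215), (245,270) and (203,262). The nuts are at (284,210) and (120,332). I'll compute positions from these.

```bash
python3 - <<'E'
from h import *
np.set_printoptions(precision=4,suppress=True)
o=np.array([310,170])
f=lambda n,l,z,o:print(n,z,ray(n,np.array(l)/4+o,z)[:,:2].tolist())
f("scene",[(232,212),(268,215),(247,266),(203,262)],.034,(310,170))
f("scene",[(413,90)],.188,(310,170))
f("side",[(150,92)],.188,(250,120))
f("scene",[(284,208),(120,330)],.010,(310,170))
f("side",[(90,357),(332,367)],.010,(250,120))
f("side",[(150,330),(150,343),(228,338),(220,316)],.034,(250,120))
p=r.camera_params("wrist");R,_=cv2.Rodrigues(p['rvec']);print("wcam",-R.T@p['tvec'],R[2],p['fx'])
E
echo '[[[1,-0.01,-0.01,-0.01,0,0,0],[1,-0.04,-0.04,-0.04,0,0,0],[0,-0.07,-0.07,-0.06,0,0,0],[0,-0.10,-0.10,-0.06,0,0,0],[0,-0.13,-0.13,-0.06,0,0,0],[0,-0.16,-0.16,-0.06,0,0,0],[0,-0.19,-0.19,-0.06,0,0,0],[0,-0.22,-0.22,-0.06,0,0,0],[0,-0.25,-0.25,-0.06,0,0,0],[0,-0.28,-0.28,-0.06,0,0,0]]]' | python3 steer.py 10
```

```text
refused: ROWS must be a list of rows, each a list of 7 numbers. Nothing was moved.
```

I used the wrong layout. The manual says a list of rows, each a list of 7 numbers; once more.

```bash
echo '[[1,-0.01,-0.01,-0.01,0,0,0],[1,-0.04,-0.04,-0.04,0,0,0],[0,-0.07,-0.07,-0.06,0,0,0],[0,-0.10,-0.10,-0.06,0,0,0],[0,-0.13,-0.13,-0.06,0,0,0],[0,-0.16,-0.16,-0.06,0,0,0],[0,-0.19,-0.19,-0.06,0,0,0],[0,-0.22,-0.22,-0.06,0,0,0],[0,-0.25,-0.25,-0.06,0,0,0],[0,-0.28,-0.28,-0.06,0,0,0]]' | python3 steer.py 10
echo '[[0,-0.03,-0.03,0,0,0,0],[0,-0.06,-0.06,0,0,0,0],[0,-0.09,-0.09,0,0,0,0],[0,-0.12,-0.12,0,0,0,0],[0,-0.15,-0.14,0,0,0,0],[0,-0.18,-0.16,0,0,0,0],[0,-0.19,-0.17,0,0,0,0],[0,-0.19,-0.17,0,0,0,0],[0,-0.19,-0.17,0,0,0,0]]' | python3 steer.py
python3 - <<'E'
from h import *
s=r.get_state();print(s['clock'],s['tool_pos'],s['eef_rot'],s['contact_force'])
p=r.camera_params("wrist");im=r.snapshot("wrist");np.save("w1.npy",im);import pickle;pickle.dump(p,open("w1.pkl","wb"))
cv2.imwrite("pics/w1.png",cv2.cvtColor(im,cv2.COLOR_RGB2BGR))
E
```

```text
clock: 1.1
tool_pos: [0.3708, 0.2427, 0.2993]
eef_rot: [0.152, 0.988, -0.0, 0.0]
contact_force: [0.9, -0.3, -0.1]
opening: 0.298
finger_force: 0.0
clock: 2.0
tool_pos: [0.4996, 0.0275, 0.2988]
eef_rot: [0.151, 0.989, 0.0, -0.001]
contact_force: [-0.6, 0.4, 0.1]
opening: 0.004
finger_force: 0.0
2.0 [0.49958181 0.02745223 0.29878552] [ 1.50818412e-01  9.88561225e-01  3.52118529e-04 -6.21835664e-04] [-0.559627    0.38823005  0.13344121]
```

View pics/w1.png

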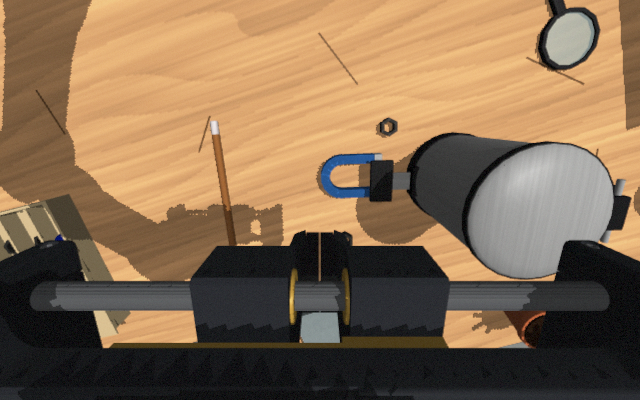

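The wrist view shows the magnet's bend at (320,176). The pedal plate spans (370–393, 161–201), its arm points right to the bin, and nut_a is at (388,127). I'll fit the magnet axis from the blue mask.

```bash
python3 - <<'E'
from h import *
import pickle
np.set_printoptions(precision=4,suppress=True)
im=np.load("w1.npy");p=pickle.load(open("w1.pkl","rb"))
m=blue(im);k=np.zeros_like(m);k[140:210,305:400]=m[140:210,305:400]
cs,_=cv2.findContours(k,cv2.RETR_EXTERNAL,cv2.CHAIN_APPROX_NONE)
c=max(cs,key=cv2.contourArea)[:,0]
P=ray("wrist",c,.018,p)[:,:2]
print("mask bbox",c.min(0),c.max(0))
# outer legs: per column top/bottom
v,u=np.nonzero(k)
for x in range(340,372,6): print(x, v[u==x])if 0 else None
cols=range(338,370)
T=ray("wrist",[(x,v[u==x].min()-.5) for x in cols],.018,p)[:,:2];B=ray("wrist",[(x,v[u==x].max()+.5) for x in cols],.018,p)[:,:2]
for n,L in(("T",T),("B",B)):
    d=cv2.fitLine(L.astype(np.float32),cv2.DIST_HUBER,0,.01,.01).ravel();print(n,d, np.degrees(np.arctan2(d[1],d[0])))
print("width",np.linalg.norm(T-B,axis=1)[::6])
f=ray("wrist",[(319.5,176)],.018,p);print("bend",f)
print("pedal",ray("wrist",[(370,161),(393,161),(392,201),(369,198)],.034,p)[:,:2])
print("pole",ray("wrist",[(380,155)],.018,p)[:,:2],"nut_a",ray("wrist",[(388,127)],.013,p)[:,:2])
print("arm",ray("wrist",[(394,180),(410,181)],.034,p)[:,:2])
E
```

```text
mask bbox [321 154] [373 197]
T [0.2535 0.9673 0.4964 0.0835] 75.31346
B [0.2978 0.9546 0.5605 0.0625] 72.67473
width [0.0665 0.0665 0.0681 0.0681 0.0681 0.0665]
bend [[0.5137 0.0239 0.018 ]]
pedal [[0.5114 0.1028]
 [0.5215 0.1353]
 [0.5812 0.1197]
 [0.566  0.0871]]
pole [[0.5101 0.1218]] nut_a [[0.4738 0.1443]]
arm [[0.5499 0.1302]
 [0.5586 0.1529]]
```

```bash
echo '[[0,-0.014,0.01,0.02,0,0,0],[0,-0.014,0.02,0.055,-0.1,0,0],[0,-0.014,0.03,0.09,-0.2,0,0],[0,-0.014,0.038,0.125,-0.2,0,0],[0,-0.014,0.038,0.16,-0.2,0,0],[0,-0.014,0.038,0.195,-0.2,0,0],[0,-0.014,0.038,0.23,-0.2,0,0],[0,-0.014,0.038,0.245,-0.2,0,0],[0,-0.014,0.038,0.25,-0.2,0,0],[0,-0.014,0.038,0.25,-0.2,0,0]]' | python3 steer.py
python3 - <<'E'
from h import *
s=r.get_state();print(s['clock'],s['tool_pos'],s['contact_force'])
a=cv2.cvtColor(r.snapshot("side"),cv2.COLOR_RGB2BGR)[120:240,235:365];b=cv2.cvtColor(r.snapshot("wrist"),cv2.COLOR_RGB2BGR)[0:260,180:560]
cv2.imwrite("pics/d1.png",np.vstack([cv2.resize(a,(400,369)),cv2.resize(b,(400,200))]) if 0 else np.hstack([cv2.resize(a,(390,360),interpolation=2),cv2.resize(b,(410,360))]))
E
```

```text
clock: 3.05
tool_pos: [0.5249, 0.06, 0.0488]
eef_rot: [0.15, 0.984, 0.099, 0.014]
contact_force: [0.2, 0.3, -0.3]
opening: 0.004
finger_force: 0.0
3.05 [0.52492908 0.06001682 0.04875518] [ 0.16491888  0.31075196 -0.28226181]
```

View pics/d1.png

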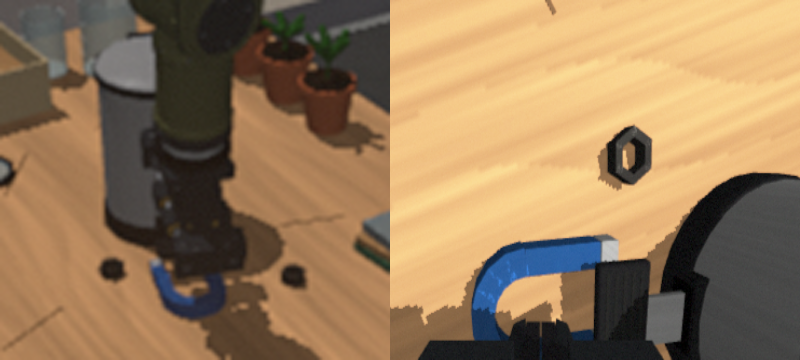

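The wrist crop shows the fingers above the gap at (540,325). The near leg's outer edge runs from (520,243) to (600,236), the pole face ends at (617,240), and the bend's outer edge is at (472,310). I'll check this numerically.

```bash
python3 - <<'E'
from h import *
np.set_printoptions(precision=4,suppress=True)
g=lambda l,z:ray("wrist",[(180+(u-390)*380/410,v*260/360) for u,v in l],z)[:,:2]
P=g([(520,243),(600,236),(602,262),(535,272),(617,240),(472,310),(500,305)],.018)
s=r.get_state()['tool_pos'][:2]
d=np.array([.276,.961]);n=np.array([.961,-.276])
for q in P: print(q,"along",(q-s)@d,"across",(q-s)@n)
print("pedal",[( (q-s)@d,(q-s)@n) for q in g([(597,262),(648,259)],.034)])
E
```

```text
[0.4903 0.0648] along -0.0046381714944754675 across -0.035743839580076056
[0.504  0.1135] along 0.04587119858736963 across -0.036075342191621604
[0.5172 0.1116] along 0.0476992112258213 across -0.022848749329541167
[0.5068 0.0691] along 0.004047016277977709 across -0.021076079950729874
[0.5097 0.1238] along 0.057432971384936825 across -0.03339225124264839
[0.511  0.0272] along -0.0351330496464172 across -0.005520743953430129
[0.5148 0.0436] along -0.018227601134761958 across -0.006392140112763073
pedal [(np.float64(0.037771247947698684), np.float64(-0.02751316259151517)), (np.float64(0.07018757648661246), np.float64(-0.02660783514753079))]
```

```bash
echo '[[0,0.001,-0.002,0.01,0,0,0],[0,0.001,-0.004,0.02,0,0,0],[0,0.001,-0.006,0.029,0,0,0],[0,0.001,-0.007,0.034,0,0,0],[0,0.001,-0.0078,0.038,0,0,0],[0,0.001,-0.0078,0.038,0,0,0]]' | python3 steer.py
```

```text
clock: 3.75
tool_pos: [0.5243, 0.0587, 0.0093]
eef_rot: [0.151, 0.984, 0.099, 0.015]
contact_force: [0.5, -0.5, -0.5]
opening: 0.008
finger_force: 0.0
```

```bash
echo '[[0,0,-0.003,-0.0006,0,0,0],[0,0,-0.006,-0.0012,0,0,0],[0,0,-0.009,-0.0018,0,0,0],[0,0,-0.012,-0.0024,0,0,0],[0,0,-0.015,-0.003,0,0,0],[0,0,-0.018,-0.0036,0,0,0],[0,0,-0.021,-0.0042,0,0,0],[0,0,-0.024,-0.0048,0,0,0],[0,0,-0.027,-0.0054,0,0,0],[0,0,-0.030,-0.006,0,0,0]]' | python3 steer.py
echo '[[0,0,-0.003,-0.0006,0,0,0],[0,0,-0.006,-0.0012,0,0,0],[0,0,-0.009,-0.0018,0,0,0],[0,0,-0.012,-0.0024,0,0,0],[0,0,-0.015,-0.003,0,0,0],[0,0,-0.018,-0.0036,0,0,0],[0,0,-0.021,-0.0042,0,0,0],[0,0,-0.025,-0.005,0,0,0],[0,0,-0.028,-0.0056,0,0,0],[0,0,-0.028,-0.0056,0,0,0]]' | python3 steer.py
python3 - <<'E'
from h import *
s=r.get_state();print(s['clock'],s['tool_pos'],s['contact_force'])
a=cv2.cvtColor(r.snapshot("side"),cv2.COLOR_RGB2BGR)[120:240,235:365];b=cv2.cvtColor(r.snapshot("wrist"),cv2.COLOR_RGB2BGR)[0:260,180:560]
cv2.imwrite("pics/d2.png",np.hstack([cv2.resize(a,(390,360),interpolation=2),cv2.resize(b,(410,360))]))
E
```

```text
clock: 4.75
tool_pos: [0.5155, 0.0296, 0.0099]
eef_rot: [0.15, 0.984, 0.099, 0.015]
contact_force: [0.7, 3.7, 1.7]
opening: 0.008
finger_force: 1.7
clock: 5.75
tool_pos: [0.5066, 0.0014, 0.0097]
eef_rot: [0.151, 0.984, 0.098, 0.015]
contact_force: [0.4, 1.9, 2.5]
opening: 0.007
finger_force: 1.5
5.75 [0.50658317 0.00140916 0.00968043] [0.39572507 1.94271273 2.52448498]
```

View pics/d2.png

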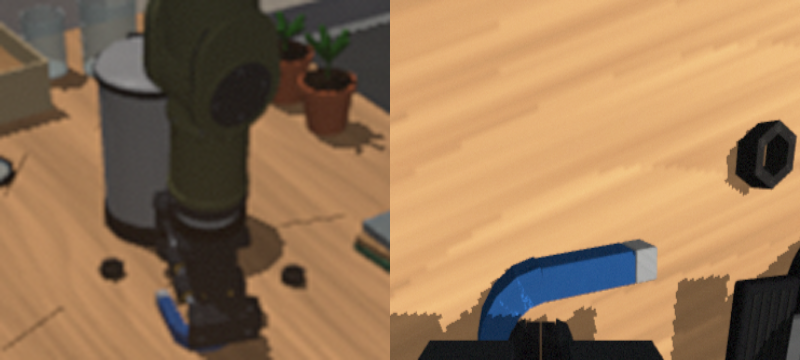

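The magnet is clear: the pole face is at (655,262) and the pedal starts at x≈733 in the wrist crop. That is a gap of about 25 mm or more. I'll back off, lift and remove the tilt.

```bash
echo '[[0,0,0.002,0.0004,0,0,0],[0,0,0.005,0.001,0,0,0],[0,0,0.007,-0.009,0,0,0],[0,0,0.009,-0.02,0,0,0],[0,0,0.014,-0.045,0,0,0],[0,0,0.019,-0.075,0,0,0],[0,0,0.024,-0.10,0.1,0,0],[0,0,0.029,-0.125,0.2,0,0],[0,0,0.029,-0.125,0.2,0,0]]' | python3 steer.py
python3 - <<'E'
from plant import r
s=r.get_state();print(s['q'],s['tool_pos'],s['contact_force'])
E
echo '[[0,0,0,0,0,0,-0.1],[0,0,0,0,0,0,-0.25],[0,0,0,0,0,0,-0.4],[0,0,0,0,0,0,-0.55],[0,0,0,0,0,0,-0.7],[0,0,0,0,0,0,-0.85],[0,0,0,0,0,0,-1.0],[0,0,0,0,0,0,-1.15],[0,0,0,0,0,0,-1.3],[0,0,0,0,0,0,-1.45]]' | python3 steer.py
echo '[[0,0,0,0,0,0,-0.1],[0,0,0,0,0,0,-0.14],[0,0,0,0,0,0,-0.14]]' | python3 steer.py
python3 - <<'E'
from h import *
from scipy.spatial.transform import Rotation as Ro
np.set_printoptions(precision=4,suppress=True)
s=r.get_state();R=Ro.from_quat(s['eef_rot']).as_matrix();print(s['clock'],s['q'],s['tool_pos'],R)
print("to hover",R.T@(np.array([.544,.110,.045])-s['tool_pos']))
a=cv2.cvtColor(r.snapshot("side"),cv2.COLOR_RGB2BGR)[120:240,235:365];b=cv2.cvtColor(r.snapshot("scene"),cv2.COLOR_RGB2BGR)[170:280,300:440]
cv2.imwrite("pics/d3.png",np.hstack([cv2.resize(a,(390,360),interpolation=2),cv2.resize(b,(410,360),interpolation=2)]))
E
```

```text
clock: 6.75
tool_pos: [0.5112, 0.011, 0.1421]
eef_rot: [0.147, 0.989, 0.001, 0.004]
contact_force: [1.1, 1.0, -0.3]
opening: 0.004
finger_force: 0.0
[-0.06769186  0.69226315 -0.07129796  2.00764747  0.10783346  0.43625358
  1.05529102] [0.51123832 0.01104018 0.14213544] [ 1.09887042  0.96922978 -0.28738658]
clock: 7.75
tool_pos: [0.5069, 0.0043, 0.1378]
eef_rot: [-0.544, 0.839, 0.001, -0.0]
contact_force: [0.9, -0.6, 0.7]
opening: 0.005
finger_force: 0.0
clock: 8.05
tool_pos: [0.5073, 0.0048, 0.1378]
eef_rot: [-0.599, 0.801, 0.001, -0.0]
contact_force: [0.1, -0.2, 0.4]
opening: 0.001
finger_force: 0.0
8.05 [ 0.2061  0.7384 -0.5021  1.9993  0.6464  0.5665  2.1079] [0.5073 0.0048 0.1378] [[-0.2828 -0.9592 -0.001 ]
 [-0.9592  0.2828  0.0005]
 [-0.0002  0.0011 -1.    ]]
to hover [-0.1113 -0.0055  0.0928]
```

View pics/d3.png

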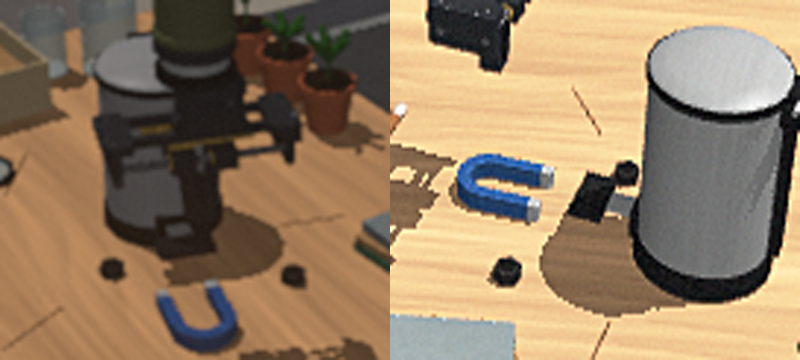

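Both poles, at (548,178) and (534,210), are well clear of the pedal, whose front edge is at about x=567. Nothing else has moved. Next I'll hover over the pedal.

```bash
echo '[[0,-0.015,0,0.01,0,-0.05,0],[0,-0.04,-0.002,0.03,0,-0.1,0],[0,-0.065,-0.004,0.05,0,-0.15,0],[0,-0.09,-0.006,0.07,0,-0.15,0],[0,-0.105,-0.006,0.085,0,-0.15,0],[0,-0.111,-0.006,0.092,0,-0.15,0],[0,-0.111,-0.006,0.092,0,-0.15,0],[0,-0.111,-0.006,0.092,0,-0.15,0]]' | python3 steer.py
python3 - <<'E'
from h import *
a=cv2.cvtColor(r.snapshot("scene"),cv2.COLOR_RGB2BGR)[150:270,320:460];b=cv2.cvtColor(r.snapshot("wrist"),cv2.COLOR_RGB2BGR)
cv2.imwrite("pics/d4.png",np.hstack([cv2.resize(a,(400,343),interpolation=2),cv2.resize(b,(400,343))]))
print(r.get_state()['q'])
E
```

```text
clock: 8.95
tool_pos: [0.5447, 0.1095, 0.0463]
eef_rot: [-0.598, 0.798, 0.045, 0.06]
contact_force: [0.3, -0.4, 0.4]
opening: 0.006
finger_force: 0.0
[ 0.04156315  0.91793889 -0.41408267  1.95950241  0.70576544  0.30217932
  1.97220293]
```

View pics/d4.png

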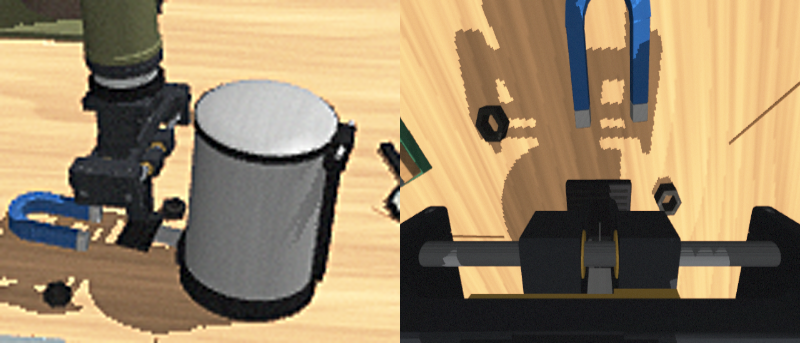

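The fingers are centred over the pedal plate. The body is clear of the shell by about 20 mm. I'll press now.

```bash
echo '[[0,0,0,0.003,0,0,0],[0,0.001,0,0.006,0,0,0],[0,0.001,0,0.008,0,0,0],[0,0.0015,0,0.010,0,0,0],[0,0.0018,0,0.012,0,0,0],[0,0.002,0,0.014,0,0,0],[0,0.0024,0,0.016,0,0,0],[0,0.0027,0,0.018,0,0,0],[0,0.003,0,0.020,0,0,0]]' | python3 steer.py
echo '[[0,0.0003,0,0.002,0,0,0],[0,0.0006,0,0.004,0,0,0],[0,0.0009,0,0.006,0,0,0],[0,0.0012,0,0.008,0,0,0],[0,0.0014,0,0.0095,0,0,0]]' | python3 steer.py
```

```text
clock: 9.95
tool_pos: [0.5449, 0.1105, 0.0259]
eef_rot: [-0.598, 0.798, 0.045, 0.06]
contact_force: [-0.7, -0.6, 3.8]
opening: 0.006
finger_force: 2.2
clock: 10.45
tool_pos: [0.5451, 0.1113, 0.0161]
eef_rot: [-0.598, 0.798, 0.045, 0.061]
contact_force: [0.3, 1.4, 2.2]
opening: 0.007
finger_force: 1.2
```

```bash
echo '[[0,0.0002,0,0.001,0,0,0],[0,0.0003,0,0.002,0,0,0]]' | python3 steer.py; echo '[[0,0.0002,0,0.001,0,0,0],[0,0.0002,0,0.001,0,0,0]]' | python3 steer.py
```

```text
clock: 10.65
tool_pos: [0.5452, 0.1113, 0.0151]
eef_rot: [-0.598, 0.798, 0.045, 0.061]
contact_force: [-4.2, -1.9, 22.4]
opening: 0.004
finger_force: 10.7
clock: 10.85
tool_pos: [0.5452, 0.1113, 0.0151]
eef_rot: [-0.598, 0.798, 0.045, 0.061]
contact_force: [-4.7, -1.8, 21.4]
opening: 0.004
finger_force: 10.6
```

```bash
echo '[[0,0,0,0,0,0,0],[0,0,0,0,0,0,0],[0,0,0,0,0,0,0],[0,0,0,0,0,0,0],[0,0,0,0,0,0,0],[0,0,0,0,0,0,0],[0,0,0,0,0,0,0],[0,0,0,0,0,0,0],[0,0,0,0,0,0,0],[0,0,0,0,0,0,0]]' | python3 steer.py
python3 - <<'E'
from h import *
a=cv2.cvtColor(r.snapshot("scene"),cv2.COLOR_RGB2BGR)[110:270,320:480];b=cv2.cvtColor(r.snapshot("side"),cv2.COLOR_RGB2BGR)[80:240,220:380]
cv2.imwrite("pics/d5.png",np.hstack([cv2.resize(a,(400,400),interpolation=2),cv2.resize(b,(400,400),interpolation=2)]))
E
echo '[[0,0,0,0,0,0,0],[0,0,0,0,0,0,0],[0,0,0,0,0,0,0],[0,0,0,0,0,0,0],[0,0,0,0,0,0,0],[0,0,0,0,0,0,0],[0,0,0,0,0,0,0],[0,0,0,0,0,0,0],[0,0,0,0,0,0,0],[0,0,0,0,0,0,0]]' | python3 steer.py
```

```text
clock: 11.85
tool_pos: [0.5452, 0.1113, 0.0151]
eef_rot: [-0.598, 0.798, 0.045, 0.061]
contact_force: [-4.6, -0.8, 21.1]
opening: 0.007
finger_force: 10.7
clock: 12.95
tool_pos: [0.5452, 0.1113, 0.0151]
eef_rot: [-0.598, 0.798, 0.045, 0.061]
contact_force: [-3.1, -1.2, 20.1]
opening: 0.004
finger_force: 10.7
```

View pics/d5.png

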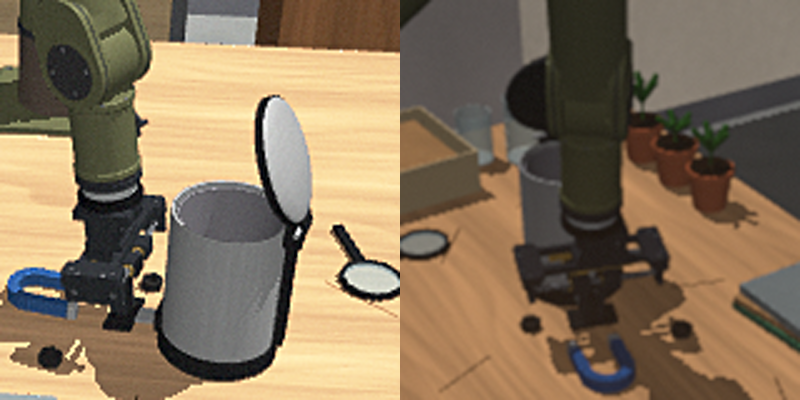

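The lid stands fully open, at (283,160) in the left crop. It has been held for 2.3 s. I'll let the pedal up at about 10 mm/s.

```bash
echo '[[0,0,0,0,0,0,0],[0,0,0,0,0,0,0],[0,-0.0001,0,-0.001,0,0,0],[0,-0.0003,0,-0.002,0,0,0],[0,-0.0004,0,-0.003,0,0,0],[0,-0.0006,0,-0.004,0,0,0],[0,-0.0007,0,-0.005,0,0,0],[0,-0.0009,0,-0.006,0,0,0],[0,-0.001,0,-0.007,0,0,0],[0,-0.0012,0,-0.008,0,0,0]]' | python3 steer.py
echo '[[0,-0.0001,0,-0.001,0,0,0],[0,-0.0003,0,-0.002,0,0,0],[0,-0.0004,0,-0.003,0,0,0],[0,-0.0006,0,-0.004,0,0,0],[0,-0.0007,0,-0.005,0,0,0],[0,-0.0009,0,-0.006,0,0,0],[0,-0.001,0,-0.007,0,0,0],[0,-0.0012,0,-0.008,0,0,0],[0,-0.0013,0,-0.009,0,0,0],[0,-0.0015,0,-0.010,0,0,0]]' | python3 steer.py
echo '[[0,-0.0001,0,-0.0008,0,0,0],[0,-0.0002,0,-0.0016,0,0,0],[0,-0.0003,0,-0.0024,0,0,0],[0,-0.0005,0,-0.0032,0,0,0],[0,-0.0006,0,-0.004,0,0,0],[0,-0.0007,0,-0.0048,0,0,0],[0,-0.0008,0,-0.0056,0,0,0],[0,-0.001,0,-0.0064,0,0,0],[0,-0.0011,0,-0.0072,0,0,0],[0,-0.0012,0,-0.008,0,0,0]]' | python3 steer.py
```

```text
clock: 13.95
tool_pos: [0.5447, 0.11, 0.0212]
eef_rot: [-0.598, 0.798, 0.045, 0.06]
contact_force: [-0.7, -1.3, 2.6]
opening: 0.006
finger_force: 1.4
clock: 14.95
tool_pos: [0.5448, 0.1106, 0.0315]
eef_rot: [-0.598, 0.798, 0.045, 0.06]
contact_force: [-0.5, -2.7, 4.8]
opening: 0.004
finger_force: 2.2
clock: 15.95
tool_pos: [0.5449, 0.1109, 0.0395]
eef_rot: [-0.598, 0.798, 0.045, 0.06]
contact_force: [-0.4, -0.4, 0.7]
opening: 0.004
finger_force: 0.0
```

Contact is gone and the pedal is up. I'll retreat up and away from the bin, then check.

```bash
echo '[[0,0,0,-0.005,0,0,0],[0,0.002,0,-0.015,0,0,0],[0,0.01,0,-0.03,0,0,0],[0,0.02,0,-0.05,0,0,0],[0,0.035,0,-0.08,0,0,0],[0,0.05,0,-0.11,0,0,0],[0,0.065,0,-0.13,0,0,0],[0,0.07,0,-0.14,0,0,0],[0,0.07,0,-0.14,0,0,0],[0,0.07,0,-0.14,0,0,0]]' | python3 steer.py
python3 - <<'E'
from h import *
a=cv2.cvtColor(r.snapshot("scene"),cv2.COLOR_RGB2BGR)[150:270,250:490];b=cv2.cvtColor(r.snapshot("side"),cv2.COLOR_RGB2BGR)[80:240,220:380]
cv2.imwrite("pics/d6.png",np.hstack([cv2.resize(a,(480,240),interpolation=2),cv2.resize(b,(240,240),interpolation=2)]))
E
```

```text
clock: 16.95
tool_pos: [0.5196, 0.0246, 0.1673]
eef_rot: [-0.598, 0.798, 0.045, 0.06]
contact_force: [0.8, 0.1, 0.2]
opening: 0.005
finger_force: 0.0
```

View pics/d6.png

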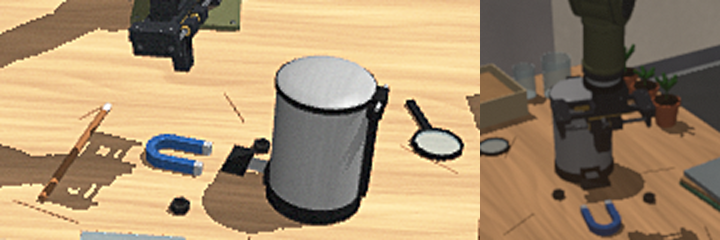

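The lid is shut, at (325,80). The magnet at (180,155) is clear of the pedal at (238,160), and the bystanders are where they were.

```bash
python3 -c "
from plant import r
print(r.finish_job())"
```

```text
the job is handed in; nothing more can be done
None
```

I slid the magnet about 25 mm clear of the pedal, held the lid fully open for over 2 s, let it down slowly until shut, and handed the job in at about 17 s; no verdict was returned.

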